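# Close the quick-release board holder on a circuit board

## Robot

A 6-joint arm with a two-finger parallel gripper is mounted at the origin on a cart in front of the work surface, level with it; the furniture and walls round the work are solid. World frame = base frame: x ahead of the robot, y to its left, z up, the work surface at z = 0. Lengths are in m, angles in rad, forces in N, time in s.
With the tool pointing down it reaches from about 0.35 to 0.975 m from the base axis. Payload 4.9 kg.
Tool frame: the origin (TCP) lies on the front face of the gripper's body, between the roots of the fingers; the fingertips stand ctrl.tip_extent ahead of it and the grasp point (between the pads) lies 54 mm ahead of it (ctrl.tip_extent is the distance from the TCP to the fingertips, in m); z points along the fingers, y is the line along which they close (so a half turn about z gives the same grasp; the last joint's range is limited). The gripper opens to 85 mm and grips with 20 to 120 N. Pads are 22 mm wide; open, the fingers measure 114 mm over their backs; the gripper's body (76 mm by 85 mm) begins 54 mm behind the grasp point. The pads swing forward as they close: fully open they stand 13 mm farther back than shut.
Start: joints at [0.994, 0.053, 1.613, -0, 1.476, -0.119], TCP at [0.276, 0.561, 0.304] pointing down, gripper open.
Joint ranges: [-3.01, 3.01], [-1.01, 2.22], [0.06, 2.58], [-1.02, 4.17], [0.09, 2.62], [-3.14, 3.14]. Speed limits (rad/s): [2.57, 2.57, 3.14, 3.14, 3.14, 3.14].

## Interface

Orientations are given as a rotation vector (axis times angle).
In Python, from station import ctrl gives the robot as it stands.
- The arm moves only by the tool apply_moves, never from a script. Its argument "rows" is one flat list of numbers, 6 for each row, row after row: the shift along the tool's x, y, z normalised to -1 to 1, where 1 is 0.6 m, then the turn, a rotation vector about the tool's x, y, z normalised to -1 to 1, where 1 is 90 degrees. A call has 1 to 20 rows; each row is the pose to reach, as a shift and turn from the pose commanded when the call began, along the tool's axes at that moment; what a row does not reach only later rows make up. A row lasts 1/10 s, in which the tool goes at most 50 mm and 8.59 degrees, less where a joint would pass 70% of its speed; a pose out of reach is approached as far as the arm can. A call with a number of a shift or a turn outside -1 to 1 is refused whole. A call with a gripper value outside its range is refused whole. "grip" is the opening, from 0 (shut) to 1 (fully open), set as the call begins (left out, the last holds). The fingers move at their own pace and stop on an object; "grip_force" is the grip in N (left out, the last holds). Time passes only in rows, so rows that repeat a pose let the fingers close. It gives the time, the measured TCP pose, the force, the opening and the grip force at its end, in the units of the state.
- ctrl.get_obs(): the state, without advancing time (a new reading comes with each control period).
- ctrl.get_image(name): name is "scene" or "top" or "wrist"; returns (picture, depth): 384x512x3 uint8, blue, green, red; 384x512 float32, m along the optical axis (not along the pixel's ray), 0 where there is no reading.
- ctrl.camera_model(name): a dict with "mtx" (3x3 intrinsics, pixels), "R" (3x3) and "t" (3): a world point X has camera coordinates R X + t; the wrist camera has in their place "tool_from_camera" (4x4, takes a point from camera to tool coordinates, whose origin is the TCP and whose axes are the flange's). Camera axes: x right, y down, z forward; pixel columns grow to the right and rows downward; lengths in m; the calibration is good to about 2 mm. A picture is of the moment at which its call begins: read the wrist's pose just before it. camera_model takes no time and is no camera call.
- ctrl.finish_job(): hands the job in; it is judged then, once.
The state is a dict: "t": time; "q": joint angles; "dq": joint speeds; "effort": joint torques, N m; "tool_pos": TCP position; "tool_rot": TCP orientation; "contact_force": force on the tool from outside, world axes, zero at the start; "wrist_torque": the same for the moment, N m; "opening": finger opening in m; "grip_force": force on a finger pad.
Only numpy, scipy, OpenCV 4.12 (cv2) and the standard library are available. Lean on these libraries where they do the work, as an engineer would, in place of code of your own. Each camera call takes 0.05 s, during which the arm holds its last target. There are 200 camera calls.

## Task

Close the board holder on the green circuit board lying in it: press down the release pad in the middle of the sliding jaw with the fingertips to free its brake, then, keeping it down, push the jaw along the rods until it meets the stop collars, so that the board is pushed home and sits level in the grooves of both jaws. Then let the pad come fully up, so that the brake holds the jaw there, and move clear. Nothing is picked up: do not touch the board, force the jaw along with its brake on, or disturb the things lying around.

Things in the scene. Friction and masses are not known exactly. Their poses are not given: they have to be found in the camera images.
- holder: Board holder, fixed, 104 mm (its x) by 234 mm (its y), 50 mm high. Origin: centre of its footprint, on the mat (z = 2.4 mm). Two steel rods run along its y from a low black end block (y = -114 mm) to the fixed jaw, a black block with its face at y = +90 mm. The sliding jaw between them closes towards +y. Each jaw has two grooved clips at x = -15 and +15 mm, lips 4 mm deep, groove 5.5 mm wide.
- jaw (a joint): Slide of the sliding jaw, a grey block 92 mm (x) by 60 mm (y) with its top 50 mm above the holder's origin. 0 = fully open; grows as it moves towards the holder's +y; 0.065 m = against the stop collars. Starts between 0 and 0.03. With the brake off it takes about 2 N to move; with the brake on 15 N do not move it.
- pad (a joint): Travel of the release pad in the middle of the sliding jaw, straight down: 0 = up, brake on; 0.006 m = fully down. A spring lifts it: about 3.5 N to start, 5.5 N when fully down. The brake is off from about 0.002 m on. The pad rides with the jaw.
- pad_top (a point): Centre of the pad's upper face (58 mm above the holder's origin when up, 52 mm fully down). Black ribbed plate 36 mm (holder's x) by 50 mm (holder's y); at its two y ends stand raised edges 4.5 mm thick and 5 mm high, 41 mm apart inside: room for the fingertips, which may push against them. Axes as the holder's. Nothing else of the jaw stands above 53 mm.
- jaw_face (a point): Middle of the sliding jaw's front (+y) face, at the height of the board; it moves with the jaw. Axes as the holder's.
- stop (a point): Where point jaw_face is when the jaw meets the stop: two dark steel collars, 19 mm across, clamped on the rods at x = -36 and +36 mm, whose near ends lie at the holder's y = +28.5 mm.
- board_mid (a point): Centre of the loose green circuit board, 42 mm (x) by 60 mm (y), 2 mm thick, its parts up to 46 mm above the holder's origin. It lies flat at 35 mm on two rest bars with its long side along the rods, its centre at first at the holder's y = 46 to 55 mm, slightly skewed. Home: y about 59 mm, 1.5 mm of play between the jaws. Axes as the holder's.
- tweezers: Bystander: black tweezers lying flat, 120 mm long, behind the holder. Origin: centre of its underside.
- heat_sink: Bystander: black finned heat sink, 34x30x22 mm, behind the holder. Origin: centre of its underside.
- solder_reel: Bystander: reel of solder, 55 mm across, 30 mm high, behind the holder. Origin: centre of its underside.
- side_cutter: Bystander: small cutter with plastic handles, 123 mm long, on the worktop to the right of the mat. Origin: centre of its underside.
- driver_flat: Bystander: screwdriver, 170 mm long, on the worktop to the right of the mat. Origin: centre of its underside.
- insulating_tape: Bystander: roll of black tape, 62 mm across, 19 mm high, on the worktop to the right of the mat. Origin: centre of its underside.
- flux_bottle: Bystander: slim bottle with a needle cap, 30 mm across, 93 mm high, to the right of the mat. Origin: centre of its underside.
- board_b: Bystander: smaller spare circuit board, 35x49 mm, lying on the worktop to the right of the mat. Origin: centre of its underside.
- board: The same green circuit board. Origin: under its middle, 2.8 mm below point board_mid and 0.5 mm from it along y.
Things that resemble listed ones, but are neither listed nor needed, are in the scene too. What is shaped like the board but pink or red is not meant.

How it is judged:
By the outcome, as a careful person would: the job done as asked, in the order asked, and still so for the second after the job is handed in, with the robot touching nothing.
It also fails if it takes over 35 s, if anything falls off the work surface, if the arm or the gripper's body presses on something with over 40 N, if the wrist force passes 120 N, or if a joint passes its speed limit or range.

## Working session

There is one attempt and no reset: what is moved stays moved. The work goes in short steps, Python scripts to look and compute and a tool call to move; the robot and the scene stay as the last step left them, time stands still between calls to the robot, and variables do not carry over. Pictures are saved under pics/ and viewed, at most 10 in all, crops included, and the job is handed in when it is done.

Besides the shell and the picture viewer there is one more tool, called by a JSON object that holds its "op" and its "data", one argument or row to a line. apply_moves: Moves the arm, as the interface text tells. Its arguments: {"type":"object","properties":{"rows":{"type":"array","items":{"type":"number"}},"grip":{"type":"number"},"grip_force":{"type":"number"}},"required":["rows"]}

```bash
mkdir -p pics; ls
python3 - <<'E'
from station import ctrl
import cv2,numpy as np
o=ctrl.get_obs(); print({k:np.round(v,4) for k,v in o.items()}, ctrl.tip_extent)
for n in ("scene","top"):
    im,d=ctrl.get_image(n); cv2.imwrite(f"pics/{n}.png",im); np.savez(f"{n}.npz",im=im,d=d)
    m=ctrl.camera_model(n); print(n,np.round(m["mtx"],1).tolist(),np.round(m["R"],3).tolist(),np.round(m["t"],3))
E
```

```text
pics
{'t': np.float64(0.0), 'q': array([ 0.994 ,  0.0534,  1.6143,  0.    ,  1.476 , -0.119 ]), 'dq': array([-0.0008, -0.001 ,  0.0012, -0.0013, -0.0005, -0.0005]), 'effort': array([ 1.60000e-03, -3.93675e+01, -3.70179e+01,  0.00000e+00,
        6.80000e-03,  0.00000e+00]), 'tool_pos': array([0.276 , 0.5602, 0.3027]), 'tool_rot': array([-0.7127, -3.0589,  0.0031]), 'contact_force': array([-0.4339,  0.0034,  1.0256]), 'wrist_torque': array([-0.0192,  0.0078, -0.0015]), 'grip_force': np.float64(0.0), 'opening': np.float64(0.0855)} 0.0726
scene [[480.7, 0.0, 253.8], [0.0, 480.7, 194.1], [0.0, 0.0, 1.0]] [[-0.877, -0.481, -0.0], [-0.241, 0.44, -0.865], [0.416, -0.759, -0.501]] [0.618 0.152 1.261]
top [[478.4, 0.0, 246.2], [0.0, 478.4, 193.8], [0.0, 0.0, 1.0]] [[0.027, -1.0, 0.0], [-0.983, -0.027, -0.182], [0.182, 0.004, -0.983]] [0.14  0.585 1.297]
```

View pics/top.png

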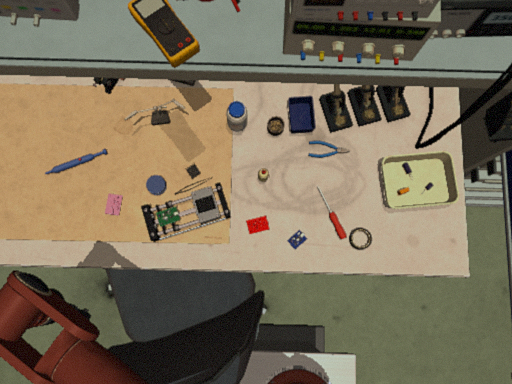

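View pics/scene.png

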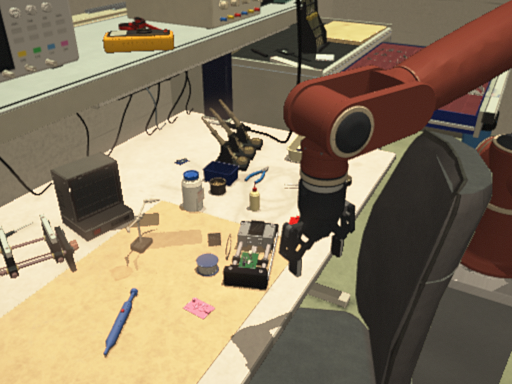

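The top view shows the holder at about (186,212): the green board at (168,217), the grey sliding jaw at (207,203), the fixed jaw on the left (150,222). So the holder's +y points left in the image, roughly world +y. Next I'll take coarse points and an enlarged crop.

```bash
cat > h.py <<'E'
import numpy as np,cv2
from station import ctrl
def pts(n,d):
    m=ctrl.camera_model(n); K=m["mtx"]; h,w=d.shape
    u,v=np.meshgrid(np.arange(w),np.arange(h))
    c=np.stack([(u-K[0,2])/K[0,0]*d,(v-K[1,2])/K[1,1]*d,d],-1)
    return (c-m["t"])@m["R"]
def ray(n,uv,z):
    m=ctrl.camera_model(n); K=m["mtx"]; R=m["R"]; c=-R.T@m["t"]
    r=R.T@np.linalg.inv(K)@np.array([uv[0],uv[1],1.]); return c+r*(z-c[2])/r[2]
E
python3 - <<'E'
from h import *
z=np.load("top.npz"); im,d=z["im"],z["d"]; P=pts("top",d)
v0,v1,u0,u1=170,255,130,240
c=im[v0:v1,u0:u1]; Q=P[v0:v1,u0:u1]
cv2.imwrite("pics/crop.png",cv2.resize(c,None,fx=7,fy=7,interpolation=cv2.INTER_NEAREST))
hi=(Q[...,2]>0.02)&(Q[...,2]<0.075)
n,l,s,ce=cv2.connectedComponentsWithStats(hi.astype(np.uint8))
for i in range(1,n):
    if s[i,4]>30:
        q=Q[l==i]; print(s[i],q.mean(0).round(4),np.percentile(q[:,2],[5,50,95]).round(4),cv2.minAreaRect(q[:,:2].astype(np.float32)))
hsv=cv2.cvtColor(c,cv2.COLOR_BGR2HSV)
g=(hsv[...,0]>40)&(hsv[...,0]<90)&(hsv[...,1]>80)&hi
q=Q[g]; print("green",g.sum(),q.mean(0).round(4),cv2.minAreaRect(q[:,:2].astype(np.float32)))
j=hi&(Q[...,2]>0.046)
q=Q[j]; print("high",j.sum(),q.mean(0).round(4),cv2.minAreaRect(q[:,:2].astype(np.float32)))
m=ctrl.camera_model("wrist"); print(m)
E
```

```text
[ 16   5  19  18 279] [0.6073 0.4185 0.0337] [0.0289 0.0338 0.0386] ((0.6072523593902588, 0.41920560598373413), (0.052033547312021255, 0.05213991925120354), 4.38519811630249)
[  11   12   90   59 2113] [0.5285 0.3242 0.0443] [0.0249 0.0436 0.0626] ((0.5298555493354797, 0.32494455575942993), (0.10383271425962448, 0.23628348112106323), 19.36566162109375)
green 241 [0.5123 0.3742 0.0402] ((0.5184570550918579, 0.3255353271961212), (0.07906574010848999, 0.21963629126548767), 19.645811080932617)
high 983 [0.5323 0.3167 0.0547] ((0.5293704867362976, 0.32749295234680176), (0.10372775048017502, 0.230245441198349), 19.53928565979004)
{'mtx': array([[332.19063996,   0.        , 254.43596172],
       [  0.        , 332.19063996, 186.35869289],
       [  0.        ,   0.        ,   1.        ]]), 'tool_from_camera': array([[-5.26424801e-04, -9.65585070e-01, -2.60086900e-01,
         6.65473149e-02],
       [ 9.99999549e-01, -3.02691246e-04, -9.00277617e-04,
         3.22084676e-04],
       [ 7.90568598e-04, -2.60087257e-01,  9.65584794e-01,
        -6.99179216e-02],
       [ 0.00000000e+00,  0.00000000e+00,  0.00000000e+00,
         1.00000000e+00]])}
```

View pics/crop.png

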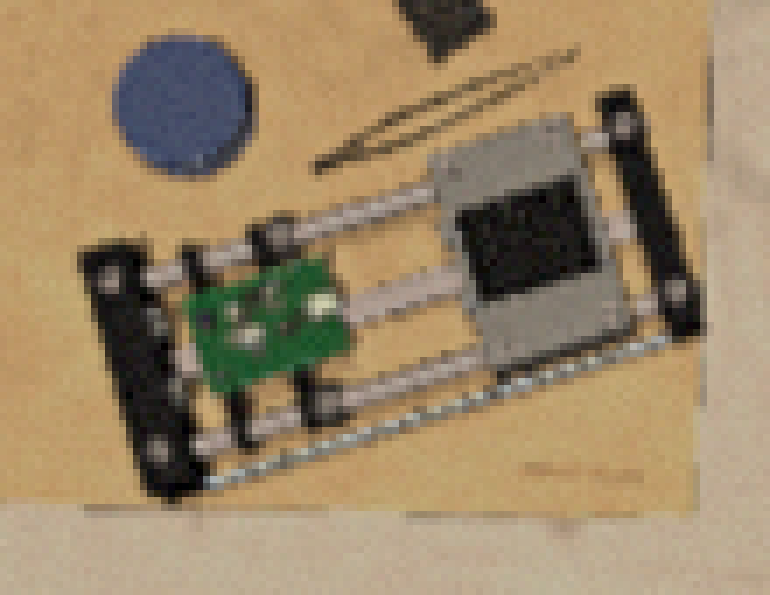

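The crop shows the holder clearly. Four screws are at about (108,283), (162,450), (624,125) and (678,290), the black pad is centred at (527,240), and the collars are at (277,238) and (322,405). I'll use rays to get the angle and coarse pad point, then work out the approach.

```bash
cat >> h.py <<'E'
from scipy.spatial.transform import Rotation as Ro
def move(pos,yaw):
    "shift/turn in move units to reach TCP pos with tool y at holder angle yaw (world y turned by yaw), tool down"
    o=ctrl.get_obs(); R=Ro.from_rotvec(o["tool_rot"])
    Y=np.array([-np.sin(yaw),np.cos(yaw),0]); Z=np.array([0,0,-1.]); T=Ro.from_matrix(np.stack([np.cross(Y,Z),Y,Z],1))
    return np.r_[R.inv().apply(np.array(pos)-o["tool_pos"])/.6,(R.inv()*T).as_rotvec()/(np.pi/2)].round(4)
E
python3 - <<'E'
from h import *
f=lambda x,y,z:ray("top",(130+(x-3)/7,170+(y-3)/7),z)
a,b,c,d=f(108,283,.05),f(162,450,.05),f(624,125,.045),f(678,290,.045)
print(np.round([a,b,c,d],4))
for p,q in ((c,a),(d,b)): v=q-p; print(np.linalg.norm(v[:2]),np.degrees(np.arctan2(-v[0],v[1])))
for p,q in ((a,b),(c,d)): v=p-q; print(np.linalg.norm(v[:2]),np.degrees(np.arctan2(v[1],v[0])))
print("pad",f(527,240,.0604),"col",f(277,238,.045),f(322,405,.045))
print(move([.535,.32,.28],np.radians(17)))
E
```

```text
[[0.5272 0.4394 0.05  ]
 [0.4607 0.4135 0.05  ]
 [0.5985 0.2349 0.045 ]
 [0.5313 0.2106 0.045 ]]
0.21655716991046112 19.21750550407138
0.21484293898497306 19.189429624783862
0.07137663701547213 21.266385419292725
0.07144119220233025 19.889280639077455
pad [0.54756307 0.27090005 0.0604    ] col [0.54811654 0.37337679 0.045     ] [0.48090412 0.35154037 0.045     ]
[-0.5642 -0.1684  0.0381 -0.0011 -0.0006 -0.4803]
```

Run:
```python
from h import *
print(move([.54,.29,.26],np.radians(19.4)))
```

```text
[-0.5938 -0.2095  0.0715 -0.0011 -0.0006 -0.507 ]
```

{"op": "apply_moves", "data": {
  "rows": [-0.594,-0.2095,0.03,-0.001,0,-0.507,-0.594,-0.2095,0.03,-0.001,0,-0.507,-0.594,-0.2095,0.03,-0.001,0,-0.507,-0.594,-0.2095,0.03,-0.001,0,-0.507,-0.594,-0.2095,0.03,-0.001,0,-0.507,-0.594,-0.2095,0.07,-0.001,0,-0.507,-0.594,-0.2095,0.07,-0.001,0,-0.507,-0.594,-0.2095,0.07,-0.001,0,-0.507,-0.594,-0.2095,0.07,-0.001,0,-0.507,-0.594,-0.2095,0.07,-0.001,0,-0.507,-0.594,-0.2095,0.07,-0.001,0,-0.507,-0.594,-0.2095,0.07,-0.001,0,-0.507],
  "grip": 0
}}

```text
t: 1.3
tool_pos: [0.5396, 0.2915, 0.2623]
tool_rot: [-0.532, 3.095, 0.003]
contact_force: [0.2, -0.4, 0.2]
opening: -0.0001
grip_force: 0.0
```

Run:
```python
from h import *
o=ctrl.get_obs(); im,d=ctrl.get_image("wrist"); print({k:np.round(o[k],4) for k in("t","q","tool_pos","tool_rot","contact_force","opening")})
np.savez("w1.npz",im=im,d=d,p=o["tool_pos"],r=o["tool_rot"]); cv2.imwrite("pics/w1.png",im)
```

```text
{'t': np.float64(1.3), 'q': array([ 3.7350e-01,  5.3100e-02,  1.6827e+00,  1.6000e-03,  1.4046e+00,
       -1.5381e+00]), 'tool_pos': array([0.5396, 0.2915, 0.2623]), 'tool_rot': array([-5.3210e-01,  3.0954e+00,  2.8000e-03]), 'contact_force': array([ 0.1971, -0.3557,  0.214 ]), 'opening': np.float64(-0.0001)}
```

View pics/w1.png

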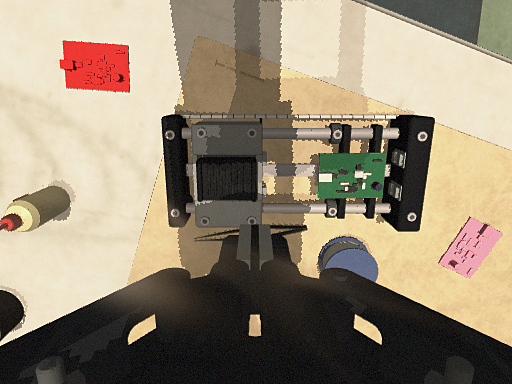

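The wrist view shows the holder aligned with the image. The pad spans about (196..258, 157..201), the jaw screws are at (201,132) and (253,220), the jaw's front face is near x=262, and the collars are at (336,133) and (333,211). The fingers point in at (257,245). Now I'll measure the pad and jaw precisely.

```bash
cat >> h.py <<'E'
def wcam(p,r):
    m=ctrl.camera_model("wrist"); T=m["tool_from_camera"]; R=Ro.from_rotvec(r).as_matrix()
    return m["mtx"],R@T[:3,:3],R@T[:3,3]+p
def wray(uv,z,p,r):
    K,R,c=wcam(p,r); v=R@np.linalg.inv(K)@np.array([uv[0],uv[1],1.]); return c+v*(z-c[2])/v[2]
def wpts(d,p,r):
    K,R,c=wcam(p,r); u,v=np.meshgrid(np.arange(d.shape[1]),np.arange(d.shape[0]))
    return np.stack([(u-K[0,2])/K[0,0]*d,(v-K[1,2])/K[1,1]*d,d],-1)@R.T+c
E
python3 - <<'E'
from h import *
z=np.load("w1.npz"); im,d,p,r=z["im"],z["d"],z["p"],z["r"]; W=wpts(d,p,r)
g=cv2.cvtColor(im,cv2.COLOR_BGR2GRAY)
def prof(a,n): print(n,a.astype(int).tolist())
prof(g[140:150,170:275].mean(0),"row145 u170+"); prof(g[165:195,180:275].mean(0),"row180 u180+"); prof(g[110:235,215:245].mean(1),"col230 v110+")
for n,sl in (("plate",np.s_[165:195,206:250]),("grey",np.s_[138:150,205:255]),("board",np.s_[160:192,330:375]),("mat",np.s_[120:180,140:155])):
    print(n,np.percentile(W[sl][...,2],[10,50,90]).round(4))
j=np.zeros_like(g); h=(W[...,2]>.0565)&(W[...,2]<.075); h[:100]=0;h[225:]=0;h[:,:170]=0;h[:,290:]=0
q=W[h]; print(h.sum(),np.argwhere(h).min(0),np.argwhere(h).max(0))
for n,a,b in (("screwsL",(170,135),(175,213)),("screwsR",(422,136),(411,217))): print(n,wray(a,.05,p,r).round(4),wray(b,.05,p,r).round(4))
E
```

```text
row145 u170+ [18, 19, 23, 21, 22, 23, 25, 19, 19, 16, 12, 10, 7, 10, 10, 5, 9, 59, 104, 98, 95, 111, 85, 94, 99, 97, 98, 99, 98, 98, 99, 98, 100, 99, 99, 102, 88, 73, 69, 72, 70, 71, 72, 72, 72, 71, 72, 71, 71, 71, 71, 70, 72, 71, 72, 72, 71, 72, 70, 71, 72, 72, 69, 71, 72, 71, 72, 71, 71, 72, 71, 70, 71, 71, 70, 71, 70, 69, 72, 71, 72, 71, 73, 69, 72, 71, 71, 71, 71, 70, 71, 63, 74, 102, 97, 97, 98, 98, 96, 96, 96, 95, 96, 97, 95]
row180 u180+ [17, 17, 13, 12, 10, 10, 36, 46, 52, 79, 107, 102, 99, 132, 180, 180, 123, 20, 27, 34, 28, 18, 23, 40, 40, 38, 38, 33, 35, 41, 29, 39, 38, 30, 38, 40, 29, 38, 38, 32, 39, 40, 29, 38, 37, 30, 40, 40, 33, 36, 36, 26, 39, 38, 29, 33, 31, 23, 36, 37, 32, 35, 31, 21, 35, 35, 32, 32, 34, 32, 36, 15, 24, 29, 28, 20, 27, 64, 156, 152, 154, 153, 102, 159, 165, 166, 179, 196, 199, 202, 203, 197, 197, 200, 179]
col230 v110+ [113, 112, 104, 96, 84, 107, 124, 117, 86, 96, 96, 72, 51, 54, 56, 75, 74, 76, 77, 76, 76, 76, 76, 74, 76, 76, 77, 73, 71, 72, 72, 72, 72, 72, 71, 72, 70, 71, 70, 70, 70, 70, 70, 69, 62, 38, 38, 14, 8, 11, 15, 14, 16, 23, 28, 33, 30, 32, 31, 32, 35, 35, 36, 35, 34, 35, 35, 35, 34, 35, 33, 35, 35, 33, 35, 37, 35, 37, 37, 36, 35, 34, 34, 29, 28, 24, 25, 23, 21, 22, 62, 92, 99, 97, 96, 96, 96, 97, 97, 97, 97, 97, 96, 97, 97, 97, 96, 97, 96, 96, 96, 95, 95, 95, 93, 90, 82, 93, 118, 103, 80, 66, 60, 74, 94]
plate [0.0597 0.0606 0.0616]
grey [0.0515 0.0524 0.0533]
board [0.0373 0.0383 0.0399]
mat [-0.0009  0.      0.001 ]
2473 [130 196] [201 256]
screwsL [0.5302 0.2136 0.05  ] [0.5959 0.2367 0.05  ]
screwsR [0.46   0.4147 0.05  ] [0.5287 0.4386 0.05  ]
```

Run:
```python
from h import *
z=np.load("w1.npz"); p,r=z["p"],z["r"]; th=np.radians(19.2)
ex=np.array([np.cos(th),np.sin(th)]); ey=np.array([-np.sin(th),np.cos(th)])
W=lambda u,v,h:wray((u,v),h,p,r)[:2]
L,Rr=W(196.7,180,.0654),W(257,180,.0654); N,F=W(228,157,.0604),W(228,199.7,.0604)
print("len",(Rr-L)@ey,"wid",(F-N)@ex,"from154",(F-W(228,154.5,.0604))@ex)
# holder centre: rod axes midway; ends: block back & fixed jaw
c0=(W(170,135,.05)+W(175,213,.05)+W(422,136,.05)+W(411,217,.05))/4
for n,P in (("padL",L),("padR",Rr),("N",N),("F",F),("front",W(262,145,.0524)),("back",W(187,145,.0524)),("colnear",W(331,133,.05)),("boardL",W(319,175,.0384)),("boardR",W(385,175,.0384)),("blockL",W(163,175,.045)),("fixface",W(399,175,.0524))): print(n,"x",round((P-c0)@ex,4),"y",round((P-c0)@ey,4))
pad=c0+ex*((N+F)/2-c0)@ex+ey*((L+Rr)/2-c0)@ey
print("c0",c0,"pad",pad)
g=cv2.cvtColor(z["im"],cv2.COLOR_BGR2GRAY)
print(g[140:148,300:420].mean(0).astype(int).tolist()); print(g[129:137,262:345].mean(0).astype(int).tolist())
```

```text
len 0.04989173508314449 wid 0.03700593070657136 from154 0.039095020019845945
padL x -0.0003 y -0.0829
padR x -0.0006 y -0.033
N x -0.0188 y -0.0571
F x 0.0182 y -0.0576
front x -0.0278 y -0.0288
back x -0.0275 y -0.0921
colnear x -0.0379 y 0.0293
boardL x 0.0012 y 0.0236
boardR x 0.001 y 0.0835
blockL x 0.0003 y -0.1162
fixface x -0.0023 y 0.0899
c0 [0.52868059 0.32587888] pad [0.49247277 0.28967106]
[198, 199, 181, 182, 183, 197, 200, 200, 186, 187, 185, 199, 198, 202, 189, 188, 172, 202, 199, 199, 187, 191, 160, 144, 145, 133, 134, 121, 115, 91, 127, 100, 88, 70, 73, 74, 75, 77, 77, 27, 20, 9, 11, 23, 30, 34, 33, 30, 27, 33, 148, 195, 184, 197, 197, 185, 187, 187, 169, 206, 177, 99, 98, 104, 93, 92, 95, 97, 154, 14, 3, 9, 9, 11, 23, 23, 40, 37, 37, 32, 35, 140, 241, 198, 117, 109, 109, 104, 19, 3, 11, 7, 8, 7, 9, 8, 10, 9, 10, 9, 8, 10, 10, 11, 7, 11, 9, 17, 30, 30, 36, 39, 36, 36, 37, 37, 33, 34, 33, 46]
[60, 92, 87, 88, 87, 86, 87, 88, 88, 87, 87, 88, 88, 87, 88, 88, 86, 88, 87, 88, 86, 88, 86, 86, 88, 88, 87, 86, 87, 86, 87, 87, 85, 82, 101, 165, 179, 174, 176, 173, 175, 174, 175, 173, 174, 175, 173, 174, 174, 163, 176, 175, 174, 173, 173, 174, 173, 174, 173, 174, 174, 173, 173, 173, 173, 175, 174, 181, 154, 20, 48, 114, 164, 147, 121, 109, 124, 119, 164, 152, 13, 8, 34]
```

The measurements agree: plate 49.9 × 37 mm, plate z 60.6 mm, collars at y +29, board 60 mm long. The pad is at (0.5475, 0.271), matching the top view, with about 57 mm of jaw travel left. Next I'll hover above the pad.

Run:
```python
from h import *
print(ctrl.get_obs()["tool_pos"],move([.5475,.271,.146],np.radians(19.2)))
```

```text
[0.53965048 0.29150709 0.26234899] [-0.0007 -0.0369  0.1939  0.001   0.0008  0.0035]
```

{"op": "apply_moves", "data": {
  "rows": [-0.0007,-0.037,0.05,0.001,0.001,0.0035,-0.0007,-0.037,0.1,0.001,0.001,0.0035,-0.0007,-0.037,0.14,0.001,0.001,0.0035,-0.0007,-0.037,0.17,0.001,0.001,0.0035,-0.0007,-0.037,0.188,0.001,0.001,0.0035,-0.0007,-0.037,0.194,0.001,0.001,0.0035,-0.0007,-0.037,0.194,0.001,0.001,0.0035,-0.0007,-0.037,0.194,0.001,0.001,0.0035],
  "grip": 0
}}

```text
t: 2.15
tool_pos: [0.5488, 0.2702, 0.1469]
tool_rot: [-0.521, 3.097, 0.0]
contact_force: [-0.0, -0.4, 0.4]
opening: 0.0001
grip_force: 0.0
```

Run:
```python
from h import *
o=ctrl.get_obs(); im,d=ctrl.get_image("wrist"); print({k:np.round(o[k],4) for k in("t","tool_pos","tool_rot","contact_force")})
np.savez("w2.npz",im=im,d=d,p=o["tool_pos"],r=o["tool_rot"]); cv2.imwrite("pics/w2.png",im)
print(move([.5475,.271,.1275],np.radians(19.2)))
```

```text
{'t': np.float64(2.15), 'tool_pos': array([0.5488, 0.2702, 0.1469]), 'tool_rot': array([-5.2120e-01,  3.0967e+00,  1.0000e-04]), 'contact_force': array([-0.0152, -0.4003,  0.3615])}
[ 0.0018  0.0021  0.0326 -0.0001  0.001  -0.0011]
```

View pics/w2.png

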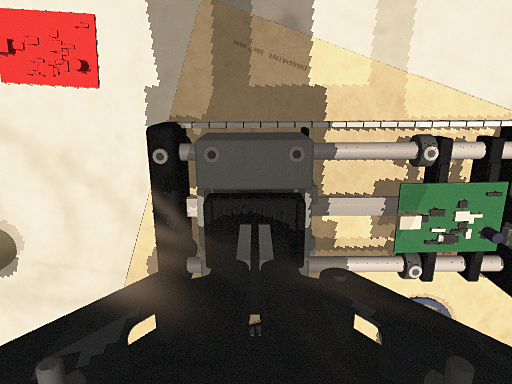

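The tips sit centred over the pad at (256,240), with the raised edges at u≈203 and 310, and there is clear slack on both sides. I'll shift 9 mm towards the front edge and press down.

{"op": "apply_moves", "data": {
  "rows": [0.0018,0.017,0,0,0.001,-0.001,0.0018,0.017,0.008,0,0.001,-0.001,0.0018,0.017,0.016,0,0.001,-0.001,0.0018,0.017,0.022,0,0.001,-0.001,0.0018,0.017,0.026,0,0.001,-0.001,0.0018,0.017,0.03,0,0.001,-0.001,0.0018,0.017,0.032,0,0.001,-0.001,0.0018,0.017,0.032,0,0.001,-0.001,0.0018,0.017,0.032,0,0.001,-0.001]
}}

```text
t: 3.1
tool_pos: [0.5437, 0.2791, 0.127]
tool_rot: [0.523, -3.094, 0.001]
contact_force: [-3.2, 0.1, 5.9]
opening: 0.0002
grip_force: 2.8
```

{"op": "apply_moves", "data": {
  "rows": [0,0.003,0,0,0,0,0,0.008,0,0,0,0,0,0.014,0,0,0,0,0,0.02,0,0,0,0,0,0.026,0,0,0,0,0,0.032,0,0,0,0,0,0.038,0,0,0,0,0,0.044,0,0,0,0,0,0.05,0,0,0,0,0,0.056,0,0,0,0,0,0.061,0,0,0,0,0,0.065,0,0,0,0,0,0.067,0,0,0,0,0,0.067,0,0,0,0]
}}

```text
t: 4.5
tool_pos: [0.532, 0.3148, 0.1269]
tool_rot: [0.524, -3.097, 0.01]
contact_force: [2.9, -9.8, 4.6]
opening: 0.0003
grip_force: 6.8
```

```bash
cat >> h.py <<'E'
th=np.radians(19.2); ex=np.array([np.cos(th),np.sin(th)]); ey=np.array([-np.sin(th),np.cos(th)]); C0=np.array([.52868,.32588])
def hold(): 
    o=ctrl.get_obs(); p=o["tool_pos"][:2]-C0; f=o["contact_force"]; print("t",o["t"].round(2),"tcp holder",(p@ex).round(4),(p@ey).round(4),"z",o["tool_pos"][2].round(4),"F",(f[:2]@ex).round(2),(f[:2]@ey).round(2),f[2].round(2))
    return o
E
python3 - <<'E'
from h import *
hold()
im,d=ctrl.get_image("wrist"); im2,_=ctrl.get_image("top")
cv2.imwrite("pics/w3.png",np.vstack([im[90:320],cv2.resize(im2[165:260,120:250],(512,374),interpolation=cv2.INTER_NEAREST)[:360]]))
E
```

```text
Traceback (most recent call last):
  File "h.py", line 27, in hold
    o=ctrl.get_obs(); p=o["tool_pos"][:2]-C0; f=o["contact_force"]; print("t",o["t"].round(2),"tcp holder",(p@ex).round(4),(p@ey).round(4),"z",o["tool_pos"][2].round(4),"F",(f[:2]@ex).round(2),(f[:2]@ey).round(2),f[2].round(2))
                                                                              ^^^^^^^^^^^^
AttributeError: 'float' object has no attribute 'round'
```

```bash
sed -i 's/o\["t"\].round(2)/o["t"]/' h.py
python3 - <<'E'
from h import *
hold()
im,d=ctrl.get_image("wrist"); im2,_=ctrl.get_image("top")
cv2.imwrite("pics/w3.png",np.vstack([im[90:320],cv2.resize(im2[165:260,120:250],(512,374),interpolation=cv2.INTER_NEAREST)[:360]])); cv2.imwrite("w3full.png",im)
E
```

```text
t 4.5 tcp holder -0.0005 -0.0115 z 0.1269 F -0.51 -10.25 4.64
```

View pics/w3.png

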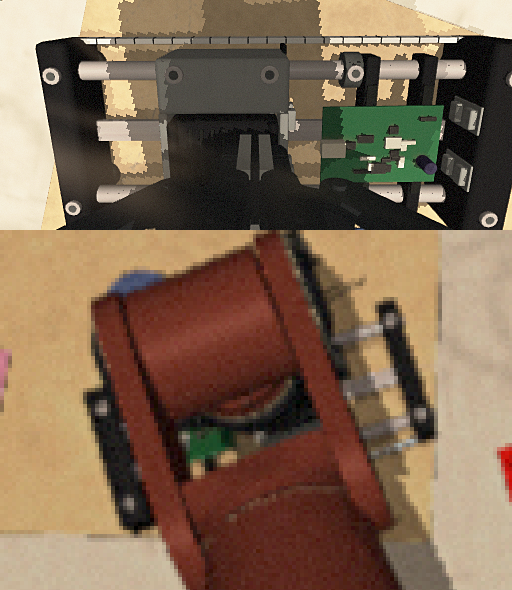

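The upper (wrist) part shows the tips (238–272) against the pad's front edge and the jaw about two-thirds of the way. There is still a gap between the clips (u≈300) and the board (322). The 10 N side force is too high, so I'll ease it off and press a little deeper before going on.

{"op": "apply_moves", "data": {
  "rows": [0,-0.003,0.001,0,0,0,0,-0.003,0.002,0,0,0,0,-0.003,0.002,0,0,0]
}}

```text
t: 4.9
tool_pos: [0.5322, 0.3144, 0.1269]
tool_rot: [0.523, -3.096, 0.005]
contact_force: [-1.5, -7.5, 11.3]
opening: 0.0001
grip_force: 7.8
```

Run:
```python
from h import *
hold()
```

```text
t 4.9 tcp holder -0.0004 -0.012 z 0.1269 F -3.84 -6.61 11.27
```

Run:
```python
from h import *
o=hold(); im,d=ctrl.get_image("wrist"); p,r=o["tool_pos"],o["tool_rot"]
np.savez("w4.npz",im=im,d=d,p=p,r=r)
H=lambda u,v,z:[round(float(x),4) for x in ((wray((u,v),z,p,r)[:2]-C0)@np.stack([ex,ey],1))]
print("front",H(288,170,.0524),"back",H(156,170,.0524),"clip",H(300,205,.045),"bL",H(322,200,.0384),H(322,262,.0384),"bR",H(443,198,.0384),"col",H(343,163,.049))
W=wpts(d,p,r); Q=(W[...,:2]-C0)@np.stack([ex,ey],1)
for v in (165,200,215,225): print(v,[(u,round(float(Q[v,u,1]),3),round(float(W[v,u,2]),3)) for u in range(276,345,4)])
cv2.imwrite("pics/w4.png",cv2.resize(im[150:290,220:400],None,fx=4,fy=4,interpolation=cv2.INTER_CUBIC))
```

```text
t 4.9 tcp holder -0.0004 -0.012 z 0.1269 F -3.84 -6.61 11.27
front [-0.0353, 0.0034] back [-0.0353, -0.0553] clip [-0.0166, 0.0104] bL [-0.017, 0.0222] [0.017, 0.0239] bR [-0.0181, 0.0823] col [-0.0378, 0.0286]
165 [(276, -0.002, 0.055), (280, -0.0, 0.052), (284, 0.002, 0.052), (288, 0.003, 0.052), (292, 0.008, 0.031), (296, 0.01, 0.03), (300, 0.012, 0.031), (304, 0.014, 0.031), (308, 0.016, 0.03), (312, 0.018, 0.032), (316, 0.02, 0.03), (320, 0.022, 0.031), (324, 0.024, 0.03), (328, 0.026, 0.03), (332, 0.028, 0.03), (336, 0.03, 0.031), (340, 0.032, 0.03), (344, 0.033, 0.033)]
200 [(276, -0.002, 0.051), (280, 0.0, 0.053), (284, 0.002, 0.053), (288, 0.005, 0.045), (292, 0.007, 0.044), (296, 0.014, 0.002), (300, 0.016, 0.003), (304, 0.019, 0.003), (308, 0.021, 0.001), (312, 0.024, 0.001), (316, 0.026, 0.002), (320, 0.028, 0.003), (324, 0.023, 0.038), (328, 0.025, 0.038), (332, 0.027, 0.038), (336, 0.029, 0.039), (340, 0.031, 0.039), (344, 0.033, 0.039)]
215 [(276, -0.002, 0.058), (280, 0.0, 0.053), (284, 0.002, 0.053), (288, 0.004, 0.053), (292, 0.006, 0.047), (296, 0.012, 0.02), (300, 0.014, 0.021), (304, 0.016, 0.02), (308, 0.018, 0.021), (312, 0.021, 0.02), (316, 0.023, 0.021), (320, 0.025, 0.02), (324, 0.024, 0.037), (328, 0.026, 0.038), (332, 0.027, 0.04), (336, 0.03, 0.038), (340, 0.032, 0.038), (344, 0.034, 0.038)]
225 [(276, -0.002, 0.061), (280, 0.0, 0.052), (284, 0.002, 0.052), (288, 0.004, 0.052), (292, 0.01, 0.02), (296, 0.012, 0.02), (300, 0.014, 0.02), (304, 0.017, 0.02), (308, 0.019, 0.021), (312, 0.021, 0.018), (316, 0.023, 0.021), (320, 0.026, 0.02), (324, 0.024, 0.038), (328, 0.026, 0.037), (332, 0.028, 0.038), (336, 0.03, 0.039), (340, 0.032, 0.039), (344, 0.034, 0.039)]
```

View pics/w4.png

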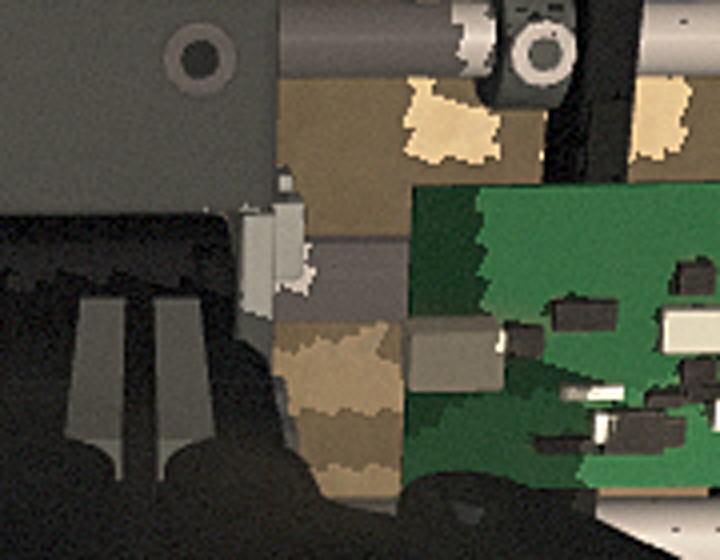

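The close-up shows the clips (crop 305,240) about 14 mm short of the board edge (405). The jaw front is at y≈+4 mm, the pad is bottomed, and nothing is visibly blocking. I'll find where the side force acts using the wrist moment.

Run:
```python
from h import *
o=ctrl.get_obs(); B=np.stack([np.r_[ex,0],np.r_[ey,0],[0,0,1]])
F=B@o["contact_force"]; M=B@o["wrist_torque"]; print("F",F.round(2),"M",M.round(3),"grip",o["grip_force"],o["opening"])
print("r0 (about its origin)",(np.cross(F,M)/(F@F)).round(4),"dir",(F/np.linalg.norm(F)).round(3),"M.F",(M@F/np.linalg.norm(F)).round(3))
print("effort",o["effort"].round(2),"dq",o["dq"].round(4))
```

```text
F [-3.97 -6.64 10.38] M [-1.014  0.739  0.037] grip 7.771152475615963 -6.998151686073956e-06
r0 (about its origin) [-0.0473 -0.062  -0.0577] dir [-0.307 -0.513  0.802] M.F -0.039
effort [ 3.120e+00 -3.597e+01 -2.979e+01  1.460e+00 -1.250e+00  2.000e-02] dq [ 0.002  -0.0023  0.0008  0.     -0.      0.0001]
```

The moment is consistent with contact only at the tips, so nothing else is touching. I'll hold still with less downward press and see whether the side force decays.

{"op": "apply_moves", "data": {
  "rows": [0,-0.002,-0.0015,0,0,0,0,-0.002,-0.0015,0,0,0,0,-0.002,-0.0015,0,0,0,0,-0.002,-0.0015,0,0,0]
}}

```text
t: 5.35
tool_pos: [0.5322, 0.314, 0.127]
tool_rot: [0.523, -3.097, 0.002]
contact_force: [-1.0, -3.5, 6.6]
opening: 0.0001
grip_force: 4.9
```

Run:
```python
from h import *
hold()
```

```text
t 5.35 tcp holder -0.0006 -0.0123 z 0.127 F -2.06 -2.98 6.62
```

{"op": "apply_moves", "data": {
  "rows": [0,0.001,0,0,0,0,0,0.002,0,0,0,0,0,0.003,0,0,0,0,0,0.004,0,0,0,0]
}}

```text
t: 5.75
tool_pos: [0.532, 0.3147, 0.1269]
tool_rot: [0.524, -3.097, 0.009]
contact_force: [1.1, -9.6, 7.8]
opening: 0.0003
grip_force: 6.5
```

Run:
```python
from h import *
o=hold(); im,d=ctrl.get_image("wrist"); p,r=o["tool_pos"],o["tool_rot"]
def front(im,d,p,r):
    W=wpts(d,p,r); Q=(W[...,:2]-C0)@np.stack([ex,ey],1); m=(abs(W[...,2]-.0524)<.004)&(abs(Q[...,0]+.0315)<.012)&(abs(Q[...,1])<.08)
    c=[Q[v][m[v],1].max() for v in range(150,190) if m[v].sum()>20]; return np.median(c).round(4),len(c)
print("now",front(im,d,p,r)); z=np.load("w4.npz"); print("w4",front(z["im"],z["d"],z["p"],z["r"]))
```

```text
t 5.75 tcp holder -0.0005 -0.0116 z 0.1269 F -2.1 -9.47 7.8
now (np.float64(0.0039), 38)
w4 (np.float64(0.0039), 38)
```

Run:
```python
from h import *
o=hold(); im,d=ctrl.get_image("wrist"); p,r=o["tool_pos"],o["tool_rot"]
W=wpts(d,p,r); Q=(W[...,:2]-C0)@np.stack([ex,ey],1)
g=cv2.cvtColor(im,cv2.COLOR_BGR2GRAY)
for v in (150,180,200,210,216,222,228,236): print(v,[(u,int(1e3*Q[v,u,1]),int(1e3*W[v,u,2]*10)/10) for u in list(range(160,236,6))+[278,281,284]])
# everything standing near the jaw on the mat in w1, in holder coordinates
z=np.load("w1.npz"); W=wpts(z["d"],z["p"],z["r"]); Q=(W[...,:2]-C0)@np.stack([ex,ey],1)
cv2.imwrite("pics/w1c.png",cv2.resize(z["im"][105:265,150:310],None,fx=3.7,fy=3.7,interpolation=cv2.INTER_CUBIC))
for uv in ((195,238),(307,228),(265,230)): print(uv,Q[uv[1],uv[0]].round(4),W[uv[1],uv[0],2].round(4))
```

```text
t 5.8 tcp holder -0.0005 -0.0117 z 0.1269 F -2.18 -10.36 7.4
150 [(160, -53, 51.3), (166, -50, 51.5), (172, -47, 50.8), (178, -44, 52.0), (184, -42, 50.9), (190, -39, 52.1), (196, -37, 51.5), (202, -34, 50.1), (208, -31, 52.4), (214, -29, 51.2), (220, -26, 52.7), (226, -23, 51.2), (232, -21, 53.5), (278, 0, 51.5), (281, 0, 52.3), (284, 1, 52.8)]
180 [(160, -53, 52.8), (166, -51, 51.9), (172, -48, 52.2), (178, -45, 53.4), (184, -43, 51.8), (190, -40, 52.6), (196, -37, 51.6), (202, -34, 52.0), (208, -32, 53.0), (214, -29, 51.9), (220, -26, 53.1), (226, -24, 51.3), (232, -21, 51.5), (278, 0, 51.6), (281, 0, 51.8), (284, 1, 51.6)]
200 [(160, -54, 53.0), (166, -51, 52.1), (172, -48, 52.1), (178, -46, 50.9), (184, -43, 53.4), (190, -40, 52.1), (196, -38, 51.4), (202, -35, 52.6), (208, -32, 53.2), (214, -29, 51.8), (220, -27, 51.7), (226, -24, 52.1), (232, -21, 52.5), (278, 0, 51.7), (281, 0, 52.8), (284, 2, 52.4)]
210 [(160, -54, 52.4), (166, -51, 52.4), (172, -48, 53.5), (178, -46, 53.8), (184, -43, 53.9), (190, -40, 52.8), (196, -38, 53.1), (202, -35, 53.2), (208, -32, 53.2), (214, -29, 
[... 661 characters left out ...]
2.8), (284, 2, 52.0)]
228 [(160, -65, 20.4), (166, -53, 50.4), (172, -47, 60.7), (178, -46, 55.0), (184, -43, 54.5), (190, -40, 54.3), (196, -38, 54.3), (202, -35, 55.8), (208, -32, 54.4), (214, -29, 54.8), (220, -27, 53.2), (226, -24, 54.7), (232, -21, 54.2), (278, 0, 42.1), (281, 1, 52.9), (284, 2, 51.4)]
236 [(160, -71, 1.5), (166, -52, 52.2), (172, -48, 58.9), (178, -46, 56.7), (184, -44, 53.7), (190, -41, 54.8), (196, -38, 54.0), (202, -35, 54.6), (208, -32, 54.4), (214, -29, 55.8), (220, -27, 54.4), (226, -24, 55.7), (232, -21, 62.0), (278, 0, 61.7), (281, 0, 62.4), (284, 2, 52.0)]
(195, 238) [ 0.0787 -0.098 ] 0.0045
(307, 228) [0.0672 0.0211] 0.0032
(265, 230) [-0.0128 -0.0308] 0.2015
```

View pics/w1c.png

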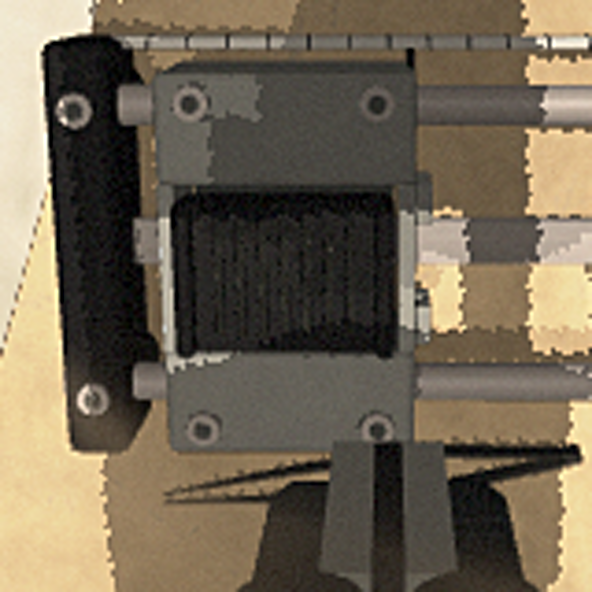

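Run:
```python
from h import *
o=hold(); B=np.stack([np.r_[ex,0],np.r_[ey,0],[0,0,1]]); F=B@o["contact_force"]; M=B@o["wrist_torque"]
print("F",F.round(2),"M",M.round(3))
z=np.load("w1.npz"); W=wpts(z["d"],z["p"],z["r"]); Q=(W[...,:2]-C0)@np.stack([ex,ey],1)
H=np.zeros((14,13))
for i in range(14):
  for k in range(13):
    m=(abs(Q[...,0]-(-.052+.008*i))<.004)&(abs(Q[...,1]-(-.026+.008*k))<.004)&(W[...,2]<.12)
    H[i,k]=np.percentile(W[m][:,2],97)*1e3 if m.sum()>3 else -1
print("rows x -52.. step 8, cols y -26.. step 8\n",H.round(0).astype(int))
im,d=ctrl.get_image("scene"); cv2.imwrite("scene2.png",im)
cv2.imwrite("pics/s2.png",cv2.resize(im[190:300,200:310],None,fx=5.4,fy=5.4,interpolation=cv2.INTER_CUBIC))
```

```text
t 5.85 tcp holder -0.0005 -0.0117 z 0.1269 F -3.14 -9.81 7.75
F [-3.14 -9.81  7.75] M [-1.614  0.376  0.038]
rows x -52.. step 8, cols y -26.. step 8
 [[22 21 21 21 21 21 22 21 21 21 21 21 21]
 [52  4  4  4  4 29 29 32 35 36 32 29 35]
 [52 32 32 32 32 32 33 35 38 37 32 32 36]
 [52 30 30 30 30 29 30 33 35 37 35 29 36]
 [53  3  4  4  3  4 39 39 39 39 39 39 39]
 [53  4  4  4  3  4 39 39 39 40 39 40 40]
 [53 21 21 21 21 21 44 45 40 40 41 41 40]
 [53 22 22 22 21 22 45 45 40 39 40 41 47]
 [52  3  4  3  4  4 39 39 40 40 41 40 48]
 [53  4  3  3  3  4 39 39 39 40 40 39 39]
 [53 27 27 27 27 27 29 31 35 37 36 30 37]
 [53 32 32 32 32 32 32 35 38 36 33 32 36]
 [53 -1 -1 -1 -1 -1 -1 34 37 37 -1 -1 36]
 [ 4  4  4  3  3  3  4  3  3 -1 -1  4  4]]
```

View pics/s2.png

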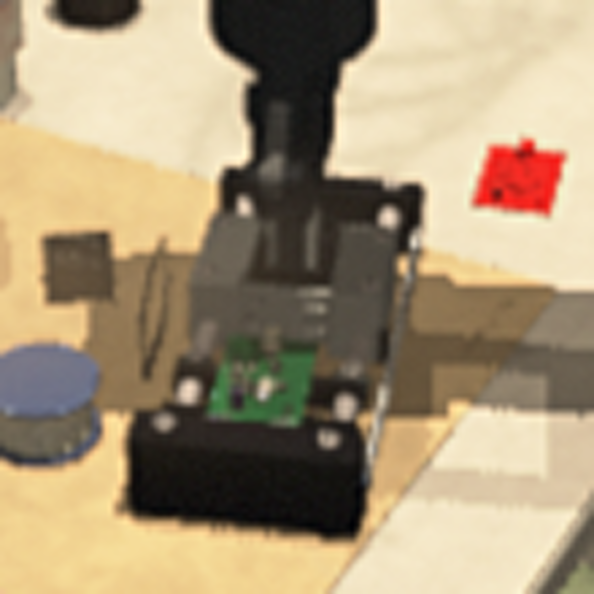

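Plate depth confirms the pad is fully down (54.5 mm), and the scene view shows nothing in the jaw's way. As a test, I'll back off slightly with the pad still down and see whether the jaw moves freely.

{"op": "apply_moves", "data": {
  "rows": [0,-0.004,0,0,0,0,0,-0.008,0,0,0,0,0,-0.012,0,0,0,0,0,-0.014,0,0,0,0,0,-0.014,0,0,0,0]
}}

```text
t: 6.4
tool_pos: [0.5339, 0.31, 0.127]
tool_rot: [0.523, -3.097, -0.004]
contact_force: [-0.8, 2.6, 5.3]
opening: -0.0004
grip_force: 2.7
```

```bash
cat >> h.py <<'E'
def front():
    o=hold(); im,d=ctrl.get_image("wrist"); p,r=o["tool_pos"],o["tool_rot"]
    W=wpts(d,p,r); Q=(W[...,:2]-C0)@np.stack([ex,ey],1); m=(abs(W[...,2]-.0524)<.004)&(abs(Q[...,0]+.0315)<.012)&(abs(Q[...,1])<.08)
    rows=[v for v in range(120,200) if m[v].sum()>60]; print("jaw front",np.median([Q[v][m[v],1].max() for v in rows]).round(4),"back",np.median([Q[v][m[v],1].min() for v in rows]).round(4))
    B=cv2.inRange(cv2.cvtColor(im,cv2.COLOR_BGR2HSV),(40,80,20),(90,255,255))>0; B&=(abs(Q[...,1]-.052)<.05)&(abs(W[...,2]-.0385)<.006)
    q=Q[B]; print("board y range",np.percentile(q[:,1],[1,99]).round(4),"x",np.percentile(q[:,0],[1,99]).round(4)); return im,W,Q
E
python3 - <<'E'
from h import *
front(); print(ctrl.get_obs()["tool_rot"])
E
```

```text
t 6.4 tcp holder -0.0003 -0.0168 z 0.127 F 0.13 2.74 5.29
jaw front 0.0037 back -0.0555
board y range [0.0235 0.0826] x [-0.0194  0.0223]
[ 0.52283246 -3.09721027 -0.00428801]
```

The jaw didn't follow either way, so it's holding. I'll let the pad fully up, re-press it slowly and try again.

{"op": "apply_moves", "data": {
  "rows": [0,0,-0.01,0,0,0,0,0,-0.02,0,0,0,0,0,-0.02,0,0,0,0,0,-0.02,0,0,0]
}}

```text
t: 6.85
tool_pos: [0.5334, 0.3083, 0.1377]
tool_rot: [0.523, -3.095, 0.001]
contact_force: [-0.3, -0.0, -0.8]
opening: 0.0002
grip_force: 0.0
```

Run:
```python
from h import *
im,W,Q=front()
m=(abs(Q[...,0])<.018)&(abs(Q[...,1]+.036)<.008)&(W[...,2]<.075)&(W[...,2]>.045); print("plate",np.percentile(W[m][:,2],[10,50,90]).round(4))
o=ctrl.get_obs(); print(o["wrist_torque"].round(3),o["contact_force"].round(2))
K,R,c=wcam(o["tool_pos"],o["tool_rot"])
cv2.imwrite("w6.png",im)
# heights along lines ahead of jaw
for x in (-.044,-.036,-.015,0,.015): 
    print(x,[(int(y*1e3),int(1e3*np.percentile(W[mm][:,2],90))) if (mm:=(abs(Q[...,0]-x)<.003)&(abs(Q[...,1]-y)<.002)&(W[...,2]<.07)).sum()>2 else None for y in np.arange(-.006,.034,.003)])
```

```text
t 6.85 tcp holder -0.0014 -0.0181 z 0.1377 F -0.24 0.07 -0.84
jaw front 0.0038 back -0.0554
board y range [0.0234 0.0826] x [-0.0193  0.0224]
plate [0.0578 0.0604 0.0613]
[ 0.012  0.002 -0.001] [-0.84  0.49 -0.55]
-0.044 [(-6, 53), (-3, 53), (0, 52), (3, 52), (6, 35), (9, 3), (12, 3), (15, 2), (18, 3), (20, 3), (24, 2), (27, 3), (30, 3), (33, 32)]
-0.036 [(-6, 55), (-3, 54), (0, 53), (3, 53), (6, 31), (9, 31), (12, 31), (15, 31), (18, 31), (20, 31), (24, 31), (27, 31), (30, 31), (33, 36)]
-0.015 [(-6, 64), (-3, 65), (0, 64), (3, 53), (6, 47), (9, 46), (12, 3), (15, 2), (18, 2), (20, 38), (24, 38), (27, 38), (30, 38), (33, 38)]
0 [None, (-3, 65), (0, 64), (3, 53), (6, 51), (9, 20), (12, 21), (15, 21), (18, 20), (20, 43), (24, 44), (27, 44), (30, 44), (33, 44)]
0.015 [None, None, (0, 53), (3, 53), (6, 46), (9, 46), (12, 2), (15, 3), (18, 3), (20, 2), (24, 38), (27, 38), (30, 38), (33, 38)]
```

{"op": "apply_moves", "data": {
  "rows": [0.002,0,0.006,0,0,0,0.002,0,0.012,0,0,0,0.002,0,0.016,0,0,0,0.002,0,0.019,0,0,0,0.002,0,0.02,0,0,0,0.002,0.002,0.02,0,0,0,0.002,0.004,0.02,0,0,0,0.002,0.006,0.02,0,0,0,0.002,0.008,0.02,0,0,0]
}}

```text
t: 7.8
tool_pos: [0.5318, 0.3121, 0.127]
tool_rot: [0.523, -3.097, 0.003]
contact_force: [0.6, -4.1, 5.3]
opening: 0.0001
grip_force: 2.6
```

Run:
```python
from h import *
front()
```

```text
t 7.8 tcp holder -0.0015 -0.014 z 0.127 F -0.8 -4.08 5.33
jaw front 0.0038 back -0.0552
board y range [0.0235 0.0827] x [-0.0192  0.0222]
```

The jaw still resists about 4 N with the pad visibly at its bottom. As a quick two-way test I'll press harder so friction can carry the jaw, and draw back a few mm.

{"op": "apply_moves", "data": {
  "rows": [0,-0.002,0.002,0,0,0,0,-0.004,0.003,0,0,0,0,-0.006,0.003,0,0,0,0,-0.008,0.003,0,0,0,0,-0.01,0.003,0,0,0,0,-0.012,0.003,0,0,0]
}}

```text
t: 8.45
tool_pos: [0.5338, 0.3087, 0.1269]
tool_rot: [-0.523, 3.097, 0.009]
contact_force: [-3.4, 7.4, 9.9]
opening: -0.0002
grip_force: 5.0
```

Run:
```python
from h import *
front()
```

```text
t 8.45 tcp holder -0.0009 -0.0179 z 0.1269 F -0.72 8.14 9.86
jaw front 0.0036 back -0.0556
board y range [0.0235 0.0828] x [-0.0193  0.0223]
```

The jaw is locked in both directions with the pad hard at its bottom. I'll try with the pad only part way down (about 4 mm, well past the 2 mm release point).

{"op": "apply_moves", "data": {
  "rows": [0,0.002,-0.003,0,0,0,0,0.003,-0.006,0,0,0,0,0.004,-0.007,0,0,0,0,0.006,-0.007,0,0,0,0,0.008,-0.007,0,0,0,0,0.01,-0.007,0,0,0,0,0.012,-0.007,0,0,0]
}}

```text
t: 9.2
tool_pos: [0.5305, 0.3123, 0.1279]
tool_rot: [0.522, -3.094, 0.002]
contact_force: [-0.0, -2.3, 2.5]
opening: 0.0001
grip_force: 1.5
```

Run:
```python
from h import *
front()
```

```text
t 9.2 tcp holder -0.0027 -0.0134 z 0.1279 F -0.81 -2.18 2.51
jaw front 0.0038 back -0.0552
board y range [0.0236 0.0829] x [-0.0194  0.0223]
```

{"op": "apply_moves", "data": {
  "rows": [0.003,0.001,0,0,0,0,0.003,0.002,0,0,0,0,0.003,0.004,0,0,0,0,0.003,0.005,0,0,0,0,0.003,0.006,0,0,0,0]
}}

```text
t: 9.75
tool_pos: [0.5288, 0.3136, 0.1283]
tool_rot: [0.524, -3.096, 0.009]
contact_force: [4.8, -9.3, 3.1]
opening: -0.0001
grip_force: 5.8
```

Run:
```python
from h import *
im,W,Q=front()
m=(abs(Q[...,0])<.018)&(abs(Q[...,1]+.036)<.008)&(W[...,2]<.075)&(W[...,2]>.045); print("plate",np.percentile(W[m][:,2],[10,50,90]).round(4))
```

```text
t 9.75 tcp holder -0.0039 -0.0116 z 0.1283 F 1.51 -10.36 3.07
jaw front 0.004 back -0.0551
board y range [0.0235 0.0828] x [-0.0194  0.022 ]
plate [0.0538 0.0558 0.0567]
```

The pad is confirmed 5 mm down. All readings fit a sliding resistance of about 10 N: the jaw slid, then stopped with 10 N left, and it hasn't been pushed harder since. I'll re-centre in x, press fully down and push gently past that, checking whether the jaw moves.

{"op": "apply_moves", "data": {
  "rows": [-0.002,-0.004,0,0,0,0,-0.006,-0.006,0,0,0,0,-0.006,-0.006,0.003,0,0,0,-0.006,-0.004,0.004,0,0,0,-0.006,0,0.004,0,0,0,-0.006,0.003,0.004,0,0,0,-0.006,0.006,0.004,0,0,0,-0.006,0.008,0.004,0,0,0]
}}

```text
t: 10.6
tool_pos: [0.5305, 0.319, 0.1269]
tool_rot: [0.524, -3.095, 0.011]
contact_force: [-2.0, -12.3, 9.9]
opening: -0.0
grip_force: 7.4
```

Run:
```python
from h import *
front()
```

```text
t 10.6 tcp holder -0.0006 -0.0071 z 0.1269 F -5.93 -10.91 9.91
jaw front 0.0085 back -0.0506
board y range [0.0235 0.0827] x [-0.0193  0.0223]
```

The jaw moved 4.5 mm at about 11 N with the pad fully down, so it's heavy but free, and the board is undisturbed. I'll continue in stages.

{"op": "apply_moves", "data": {
  "rows": [0,0.003,-0.001,0,0,0,0,0.006,-0.001,0,0,0,0,0.009,-0.001,0,0,0,0,0.012,-0.001,0,0,0,0,0.015,-0.001,0,0,0,0,0.018,-0.001,0,0,0,0,0.02,-0.001,0,0,0,0,0.02,-0.001,0,0,0]
}}

```text
t: 11.45
tool_pos: [0.5264, 0.3304, 0.1269]
tool_rot: [0.524, -3.095, 0.011]
contact_force: [-0.9, -11.1, 6.6]
opening: -0.0005
grip_force: 7.2
```

Run:
```python
from h import *
front()
```

```text
t 11.45 tcp holder -0.0007 0.005 z 0.1269 F -4.5 -10.15 6.56
jaw front 0.0205 back -0.0386
board y range [0.0254 0.0826] x [-0.0194  0.022 ]
```

{"op": "apply_moves", "data": {
  "rows": [0,0.002,0,0,0,0,0,0.004,0,0,0,0,0,0.006,0,0,0,0,0,0.008,0,0,0,0,0,0.01,0,0,0,0,0,0.012,0,0,0,0,0,0.012,0,0,0,0]
}}

```text
t: 12.2
tool_pos: [0.5241, 0.3371, 0.1269]
tool_rot: [0.524, -3.094, 0.011]
contact_force: [-0.0, -11.5, 7.3]
opening: 0.0003
grip_force: 7.4
```

Run:
```python
from h import *
im,W,Q=front(); cv2.imwrite("w9.png",im)
B=cv2.inRange(cv2.cvtColor(im,cv2.COLOR_BGR2HSV),(40,80,20),(90,255,255))>0; B&=(abs(Q[...,1]-.055)<.05)&(abs(W[...,2]-.0385)<.006)
A=np.c_[Q[B],np.ones(B.sum())]; k=np.linalg.lstsq(A,W[B][:,2],rcond=None)[0]; print("board plane slopes",k[:2].round(3),"z mean",W[B][:,2].mean().round(4))
```

```text
t 12.2 tcp holder -0.0007 0.0121 z 0.1269 F -3.79 -10.86 7.29
jaw front 0.0276 back -0.0315
board y range [0.0319 0.0876] x [-0.019   0.0225]
board plane slopes [ 0.002 -0.   ] z mean 0.038
```

Board is level and has moved with the jaw, with about 1 mm to go. I'll push until the force rises at the collars.

{"op": "apply_moves", "data": {
  "rows": [0,0.001,0,0,0,0,0,0.002,0,0,0,0,0,0.003,0,0,0,0,0,0.004,0,0,0,0,0,0.004,0,0,0,0]
}}

```text
t: 12.75
tool_pos: [0.5233, 0.3393, 0.1269]
tool_rot: [0.524, -3.095, 0.011]
contact_force: [-0.4, -11.3, 7.4]
opening: 0.0002
grip_force: 7.5
```

Run:
```python
from h import *
front()
```

```text
t 12.75 tcp holder -0.0007 0.0144 z 0.1269 F -4.11 -10.58 7.38
jaw front 0.0299 back -0.0292
board y range [0.0342 0.0898] x [-0.0189  0.0225]
```

{"op": "apply_moves", "data": {
  "rows": [0,0.001,0,0,0,0,0,0.002,0,0,0,0,0,0.003,0,0,0,0,0,0.003,0,0,0,0]
}}

```text
t: 13.2
tool_pos: [0.5227, 0.3409, 0.1269]
tool_rot: [0.524, -3.095, 0.011]
contact_force: [1.0, -11.4, 6.9]
opening: -0.0005
grip_force: 7.5
```

Run:
```python
from h import *
im,W,Q=front(); cv2.imwrite("pics/w10.png",cv2.resize(im[100:300,130:470],(800,470),interpolation=cv2.INTER_CUBIC))
```

```text
t 13.2 tcp holder -0.0007 0.0162 z 0.1269 F -2.83 -11.06 6.9
jaw front 0.0317 back -0.0274
board y range [0.036  0.0916] x [-0.0191  0.0226]
```

View pics/w10.png

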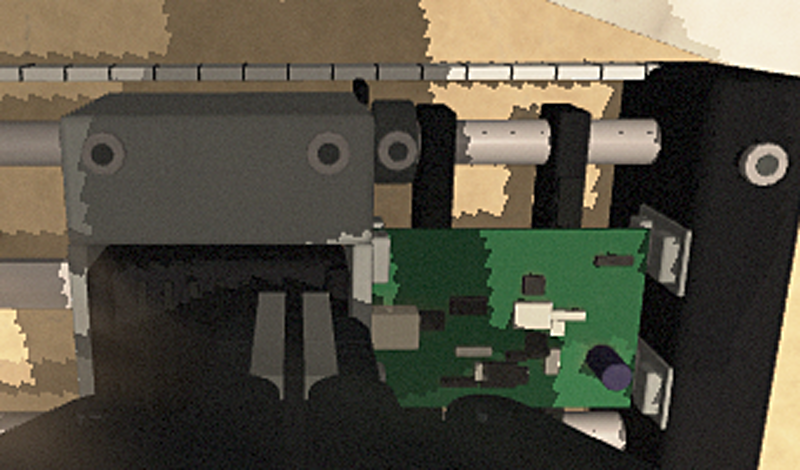

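In this last view the jaw's front edge (374) is at the near end of the collar (375) and the board's far edge (645) is entering the fixed clips. To remove calibration drift I'll measure relative to the fixed jaw's screw in this same pose.

Run:
```python
from h import *
def an(p,r,im,d,uv):
    q=lambda u,v,z:(wray((u,v),z,p,r)[:2]-C0)@np.stack([ex,ey],1)
    W=wpts(d,p,r); Q=(W[...,:2]-C0)@np.stack([ex,ey],1)
    out={}
    m=(W[...,2]>.047)&(W[...,2]<.058)&(Q[...,1]>.08)&(Q[...,1]<.13)&(abs(Q[...,0]+.035)<.012)
    rows=[v for v in range(384) if m[v].sum()>8]; out["fixface"]=np.median([Q[v][m[v],1].min() for v in rows]) if rows else None
    m=(abs(W[...,2]-.0524)<.004)&(abs(Q[...,0]+.035)<.008)&(Q[...,1]<.06)&(Q[...,1]>-.1)
    rows=[v for v in range(384) if m[v].sum()>40]; out["front"]=np.median([Q[v][m[v],1].max() for v in rows])
    m=(W[...,2]>.037)&(W[...,2]<.047)&(abs(Q[...,0]+.036)<.004)&(Q[...,1]>out["front"]+.0)&(Q[...,1]<.055)
    out["collar"]=np.percentile(Q[m][:,1],[2,98]) if m.sum() else None
    out["screw"]=q(*uv,.0524)
    print({k:np.round(v,4) if v is not None else None for k,v in out.items()})
z=np.load("w1.npz"); an(z["p"],z["r"],z["im"],z["d"],(422,136))
z=np.load("w4.npz"); an(z["p"],z["r"],z["im"],z["d"],(0,0))
o=ctrl.get_obs(); im,d=ctrl.get_image("wrist"); an(o["tool_pos"],o["tool_rot"],im,d,(454.7,169.3))
```

```text
{'fixface': np.float64(0.0953), 'front': np.float64(-0.0289), 'collar': array([0.0346, 0.0411]), 'screw': array([-0.036 ,  0.1052])}
{'fixface': np.float64(0.0951), 'front': np.float64(0.0039), 'collar': array([0.0342, 0.0412]), 'screw': array([-0.1035, -0.1113])}
{'fixface': np.float64(0.0951), 'front': np.float64(0.0316), 'collar': array([0.0347, 0.0419]), 'screw': array([-0.0362,  0.1051])}
```

The same-frame data show my origin is about 5 mm off in y: the fixed face reads 95.2 mm instead of 90. The stop is therefore at about 33.7 in my frame, leaving about 2 mm.

{"op": "apply_moves", "data": {
  "rows": [0,0.001,0,0,0,0,0,0.002,0,0,0,0,0,0.003,0,0,0,0,0,0.0045,0,0,0,0,0,0.0055,0,0,0,0,0,0.0055,0,0,0,0]
}}

```text
t: 13.9
tool_pos: [0.5221, 0.3429, 0.1269]
tool_rot: [0.524, -3.095, 0.016]
contact_force: [1.2, -16.5, 8.5]
opening: 0.0001
grip_force: 9.5
```

Run:
```python
from h import *
front()
```

```text
t 13.9 tcp holder -0.0006 0.0182 z 0.1269 F -4.29 -15.96 8.5
jaw front 0.0332 back -0.0259
board y range [0.0376 0.0931] x [-0.019   0.0225]
```

The force rose to 16 N with the jaw no longer following, so it's at the collars. I'll relax the side push, let the pad up and rise clear.

{"op": "apply_moves", "data": {
  "rows": [0,-0.003,0,0,0,0,0,-0.0055,0,0,0,0,0,-0.006,0,0,0,0,0,-0.006,-0.005,0,0,0,0,-0.006,-0.01,0,0,0,0,-0.006,-0.016,0,0,0,0,-0.007,-0.024,0,0,0,0,-0.008,-0.04,0,0,0,0,-0.008,-0.07,0,0,0,0,-0.008,-0.12,0,0,0,0,-0.008,-0.17,0,0,0,0,-0.008,-0.2,0,0,0,0,-0.008,-0.2,0,0,0,0,-0.008,-0.2,0,0,0]
}}

```text
t: 15.35
tool_pos: [0.5226, 0.3424, 0.2467]
tool_rot: [0.523, -3.096, -0.0]
contact_force: [-0.3, -0.3, -0.1]
opening: 0.0001
grip_force: 0.0
```

Run:
```python
from h import *
im,W,Q=front()
m=(abs(Q[...,0])<.014)&(abs(Q[...,1]-.003)<.018)&(W[...,2]<.075)&(W[...,2]>.045); print("plate",m.sum(),np.percentile(W[m][:,2],[10,50,90]).round(4))
m=(W[...,2]>.047)&(W[...,2]<.058)&(Q[...,1]>.08)&(Q[...,1]<.13)&(abs(Q[...,0]+.035)<.012)
print("fixface",np.median([Q[v][m[v],1].min() for v in range(384) if m[v].sum()>5]))
B=cv2.inRange(cv2.cvtColor(im,cv2.COLOR_BGR2HSV),(40,80,20),(90,255,255))>0; B&=(abs(Q[...,1]-.06)<.05)&(abs(W[...,2]-.0385)<.006)
A=np.c_[Q[B],np.ones(B.sum())]; k=np.linalg.lstsq(A,W[B][:,2],rcond=None)[0]; print("board slopes",k[:2].round(4),"z",W[B][:,2].mean().round(4),cv2.minAreaRect(Q[B].astype(np.float32)))
```

```text
t 15.35 tcp holder -0.0003 0.0176 z 0.2467 F -0.43 -0.21 -0.08
jaw front 0.0332 back -0.0261
board y range [0.0368 0.0928] x [-0.0186  0.0224]
plate 1519 [0.0597 0.0606 0.0615]
fixface 0.09529081910092677
board slopes [ 0.001  -0.0012] z 0.0381 ((-0.012633610516786575, 0.06473168730735779), (0.06092231720685959, 0.07392959296703339), 89.79918670654297)
```

The readings are consistent:
- **Jaw:** unchanged after release, against the collars.
- **Pad:** fully up at 60.6 mm.
- **Board:** level, with slopes of about 0.001, and inside the grooves of both jaws.
- **Arm:** clear.

Handing in.

```bash
python3 -c "
from station import ctrl
print(ctrl.finish_job())"
```

```text
the job is handed in; nothing more can be done
None
```

The job is handed in: the jaw is closed against the stop collars, the board sits level in both grooves, the pad is fully up and the arm is clear. The jaw took about 11 N to slide with the pad fully down, not the 2 N stated; I also let the pad up once partway and re-pressed it, and I don't know why it resisted or how that will be judged.

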